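# Crack open the weighted test-port box with its lifting lever

## Task

Open the test-port box so that it can vent: first push the brass latch round with a fingertip until it is swung well clear of the lid, then press the plate at the long end of the lifting lever all the way down on to its rubber stop, so that the lever's short end raises the heavy lid. Finish while still holding the lever down, with the lid up and the latch still clear. Only push and press: do not lift the lever out of its saddle, do not touch the lid itself with the robot, and leave the loose fittings and tools on the counter where they are.

Things in the scene. Friction and masses are not known exactly. Their poses are not given: they have to be found in the camera images.
- testbox: Fixed assembly bolted to the counter. Origin on the counter under the lever's pin, z up. Along its y (mm): rubber-topped stop post at -178 (top 51 high), saddle of two slotted upright cheeks at 0 (52 wide in x, 113 high), grey steel test-port box from +107 to +227 (180 wide in x, 55 high) under the lid, which is hinged along y = +230, 62 high.
- saddle (a point): Seat of the lever's pin in the open-topped slots of the saddle: the middle of the pin when seated, 95 mm above the counter. Axes as testbox.
- lever: Loose cranked steel lever (0.5 kg, bar 18 wide), its cross pin resting in the saddle. Origin: middle of the pin. At rest its axes match the testbox's: the long arm (262 mm) points to -y, climbing 20 deg; the short arm's roller toe (90 mm from the pin) is under the lid's strap at +y. Fully down, the arm has turned 32 deg and slopes 12 deg down to the stop. Let go, the lid's weight lifts it back.
- press_plate (a point): Centre of the top face of the flat ribbed press plate (46 wide, 54 long) at the end of the lever's long arm: 240 mm out along the arm from the pin and 11 mm above the arm's middle line. About 187 mm above the counter at rest, 56 mm when fully down. Pressing it takes about 1 to 3 N. Axes as lever.
- lid (a joint): Lid angle, rad: 0 shut, grows as its saddle-side edge rises, about 0.325 with the lever on its stop. Pine board 190 (x) x 124 x 18 mm, top 74 mm above the counter, with a cast-iron weight in the middle (100 x 86 mm, top 112 mm high) and a steel strap (32 wide) overhanging the edge above the lever's toe; about 2.5 kg. The closed latch blocks it.
- lid_edge (a point): Middle of the upper edge of the lid on the saddle side, 74 mm above the counter when shut.
- latch (a joint): Angle of the brass latch about its upright pivot, rad: 0 to 0.3 at the start, lying over the lid and pointing to the testbox's -x; it grows as the stud end swings towards the testbox's +y and then +x; 1.57 when it points to +y, off the lid; end stop 1.75. It stays where it is left (stiff pivot, 1 to 2 N at the stud).
- latch_stud (a point): Middle of the latch's upright thumb stud (12 mm thick, 82 to 118 mm above the counter, 17 mm ball on top to 127 mm), 102 mm high. The pivot is at x +117, y +146 mm in the testbox's axes; at angle a the stud is at x = 117 - 42 cos a, y = 146 + 42 sin a. The latch arm is a bar 14 wide, 56 long, 76 to 82 mm above the counter.
- regulator: Loose faded-red pressure regulator standing upright, about 120 tall, 62 diameter, with side ports; origin at the centre of its underside. Leave alone.
- gauge: Loose steel pressure gauge lying face up, 66 diameter, 28 thick, with a brass stem; origin at the centre of its underside. Leave alone.
- pipe_stub: Loose copper pipe stub, 28 diameter, standing on a brass union (42 diameter), 74 tall; origin at the centre of its underside. Leave alone.
- knob: Loose black bakelite knob, 46 diameter, 28 tall; origin at the centre of its underside. Leave alone.
- hose_tail: Loose brass hose tail standing upright, 27 diameter, 52 tall; origin at the centre of its underside. Leave alone.
- spanner: Loose steel spanner lying flat, 180 long; origin at the middle of its underside. Leave alone.

How it is judged:
On the way, in this order (a step that is already met when the one before it is completed fails the run):
1. the latch is swung clear while the lid is still shut (value of joint latch above 1.25 rad and value of joint lid below 0.05 rad), for 0.2 s.
2. the lever is pressed down and has raised the lid (value of joint lid above 0.3 rad and contact force between the fingers and lever above 0.5 N), for 0.2 s.
At the end, for the whole second after the job is handed in: Still holding: the fingers press the long end of the lever (at least 0.5 N, more than 120 mm from the pin), the lid stands at rest at least 0.30 rad up (about 0.325 with the lever on its stop), the latch is still at least 1.25 rad round, and the lever's pin is within 12 mm of its seat (all of step 2 and value of joint lid below 0.5 rad and velocity of joint lid between -0.1 and 0.1 rad/s and value of joint latch above 1.25 rad and y of the grasp point in the frame of testbox below -0.12 m and distance between lever and saddle below 0.012 m); the arm keeps its last pose, push and grip.
It fails at once if the robot touches the lid itself (contact force between any of the fingers, the arm and lid above 1 N).
It fails at once if the lever is lifted or shoved out of its saddle (distance between lever and saddle above 0.012 m).
It fails at once if a loose thing on the counter is moved more than 20 mm (distance of any of regulator, gauge, pipe_stub, knob, hose_tail, spanner from where it was at the start of the episode above 0.02 m).
It also fails if it takes over 51 s, if anything falls off the work surface, if the arm or the gripper's body presses on something with over 40 N, if the wrist force passes 120 N, or if a joint passes its speed limit or range.

## Robot

A 7-joint arm with a two-finger parallel gripper is mounted at the origin on the work surface. World frame = base frame: x ahead of the robot, y to its left, z up, the work surface at z = 0. Lengths are in m, angles in rad, forces in N, time in s.
With the tool pointing down it reaches from about 0.4 to 0.875 m from the base axis. Payload 19.3 kg.
Tool frame: the origin (TCP) lies at the very end of the fingers, on their centre line; the grasp point (between the pads) lies 19 mm behind it; z points along the fingers, y is the line along which they close (so a half turn about z gives the same grasp; the last joint's range is limited). The gripper opens to 85 mm and grips with 20 to 120 N. Pads are 22 mm wide; open, the fingers measure 114 mm over their backs; the gripper's body (76 mm by 85 mm) begins 54 mm behind the grasp point. The pads swing forward as they close: fully open they stand 13 mm farther back than shut.
Start: joints at [-1.382, 0.521, -0.036, 1.599, 0.021, 1.021, -0.113], TCP at [0.16, 0.604, 0.231] pointing down, gripper open.
Joint ranges: [-2.91, 2.91], [-0.3, 2.13], [-1.5, 1.42], [0.17, 2.43], [-1.26, 4.41], [0.16, 1.93], [-2.52, 2.52]. Speed limits (rad/s): [1.89, 1.89, 2.39, 2.39, 3.01, 3.01, 3.01].

## Interface

Orientations are given as [roll, pitch, yaw] about the fixed x, y, z axes, in that order (R = Rz(yaw) Ry(pitch) Rx(roll)).
In Python, from workcell import bot gives the robot as it stands.
- The arm moves only by the tool servo_tool, never from a script. Its argument "plan" is a list of rows, each a list of 7 numbers: the finger opening in cm, from 0 to 8.54, then the shift along the tool's x, y, z in cm, then the turn, a rotation vector about the tool's x, y, z in degrees. In form: [[fingers, x, y, z, wx, wy, wz], ...]. A call has 1 to 10 rows; each row is the pose to reach, as a shift and turn from the pose commanded when the call began, along the tool's axes at that moment; what a row does not reach only later rows make up. A row lasts 1/10 s, in which the tool goes at most 50 mm and 8.59 degrees, less where a joint would pass 70% of its speed; a pose out of reach is approached as far as the arm can. A call with a gripper value outside its range is refused whole. The fingers move at their own pace and stop on an object; "force" is the grip in N (left out, the last holds). Time passes only in rows, so rows that repeat a pose let the fingers close. It gives the time, the measured TCP pose, the force, the opening and the grip force at its end, in the units of the state.
- bot.observe(): the state, without advancing time (a new reading comes with each control period).
- bot.grab_frame(name): name is "scene" or "top" or "wrist"; returns a dict with "frame" (400x640x3 uint8, blue, green, red), "mtx" (3x3 intrinsics, pixels), "R" (3x3) and "t" (3): a world point X has camera coordinates R X + t; the wrist camera has in their place "T_tool_cam" (4x4, takes a point from camera to tool coordinates, whose origin is the TCP and whose axes are the flange's). Camera axes: x right, y down, z forward; pixel columns grow to the right and rows downward; lengths in m; the calibration is good to about 2 mm. A picture is of the moment at which its call begins: read the wrist's pose just before it. There is no depth.
- bot.job_done(): hands the job in; it is judged then, once.
The state is a dict: "clock": time; "qpos": joint angles; "qd": joint speeds; "joint_efforts": joint torques, N m; "position": TCP position; "tool_rot": TCP orientation; "force": force on the tool from outside, world axes, zero at the start; "moment": the same for the moment, N m; "grip_width": finger opening in m; "finger_force": force on a finger pad.
Only numpy, scipy, OpenCV 4.12 (cv2) and the standard library are available. Lean on these libraries where they do the work, as an engineer would, in place of code of your own. Each camera call takes 0.05 s, during which the arm holds its last target. There are 200 camera calls.

## Working session

There is one attempt and no reset: what is moved stays moved. The work goes in short steps, Python scripts to look and compute and a tool call to move; the robot and the scene stay as the last step left them, time stands still between calls to the robot, and variables do not carry over. Pictures are saved under pics/ and viewed, at most 10 in all, crops included, and the job is handed in when it is done.

Besides the shell and the picture viewer there is one more tool, called after "Emit:" by a JSON object that holds its "name" and its "arguments". servo_tool: Moves the arm, as the interface text tells. Its arguments: {"type":"object","properties":{"plan":{"type":"array","items":{"type":"array","items":{"type":"number"}}},"force":{"type":"number"}},"required":["plan"]}

```bash
mkdir -p pics; python3 - <<'E'
from workcell import bot
import cv2,numpy as np,pickle
s=bot.observe();print({k:np.round(v,3).tolist() for k,v in s.items()})
d={}
for n in("scene","top"):
    f=bot.grab_frame(n);d[n]=f;cv2.imwrite(f"pics/{n}0.png",f["frame"]);print(n,np.round(f["mtx"],1).tolist(),np.round(f["R"],3).tolist(),np.round(f["t"],3).tolist())
pickle.dump(d,open("f0.pkl","wb"))
E
```

```text
{'clock': 0.0, 'qpos': [-1.382, 0.522, -0.036, 1.6, 0.021, 1.021, -0.113], 'qd': [0.0, -0.001, 0.0, -0.002, -0.0, -0.001, -0.0], 'joint_efforts': [0.0, -92.709, 1.98, -36.994, 0.018, 0.008, -0.0], 'position': [0.16, 0.604, 0.231], 'tool_rot': [-3.14, 0.0, 2.883], 'force': [-0.426, -0.023, -0.181], 'moment': [-0.015, 0.024, 0.027], 'finger_force': 0.0, 'grip_width': 0.085}
scene [[435.5, 0.0, 319.3], [0.0, 435.5, 200.7], [0.0, 0.0, 1.0]] [[0.183, 0.983, 0.009], [0.659, -0.116, -0.743], [-0.729, 0.142, -0.669]] [-0.145, -0.268, 1.582]
top [[373.1, 0.0, 323.6], [0.0, 373.1, 200.3], [0.0, 0.0, 1.0]] [[0.061, -0.998, 0.001], [-0.967, -0.06, -0.249], [0.249, 0.014, -0.968]] [0.019, 0.589, 0.886]
```

View pics/scene0.png

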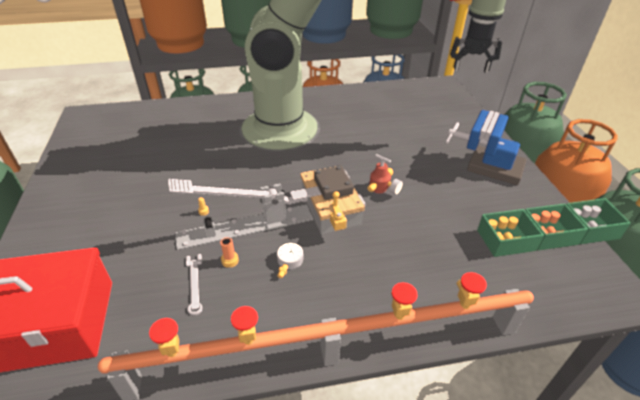

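View pics/top0.png

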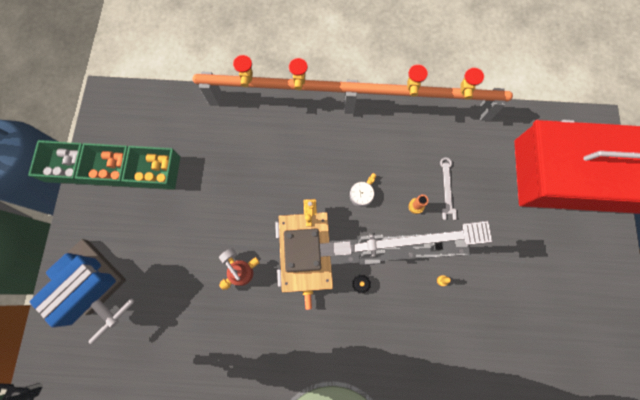

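The scene picture shows the lid at about (335,195), with the lever running left to the plate at (182,187). The top picture shows the lid at about (305,252), the brass latch at (310,208) on the side away from the robot, and the plate at (478,234). The testbox y axis is therefore close to world +y. Next I'll measure and zoom in.

```bash
cat > h.py <<'E'
import numpy as np,cv2,pickle
def ray(f,uv,z):
    R,t=np.array(f["R"]),np.array(f["t"]).ravel();c=-R.T@t
    d=R.T@np.linalg.inv(f["mtx"])@np.array([uv[0],uv[1],1.]);return c+d*(z-c[2])/d[2]
def proj(f,X):
    p=np.array(f["mtx"])@(np.array(f["R"])@X+np.array(f["t"]).ravel());return p[:2]/p[2]
E
python3 - <<'E'
from h import *
d=pickle.load(open("f0.pkl","rb"));f=d["top"];im=f["frame"]
hsv=cv2.cvtColor(im,cv2.COLOR_BGR2HSV)
m=cv2.inRange(hsv,(10,70,110),(25,200,255));m[:190]=0;m[310:]=0;m[:,:265]=0;m[:,345:]=0
cs=max(cv2.findContours(m,0,2)[0],key=cv2.contourArea)
r=cv2.minAreaRect(cs);b=cv2.boxPoints(r);print("lid",r,[np.round(ray(f,p,.074),3).tolist() for p in b])
g=cv2.inRange(hsv,(0,0,140),(180,60,255));g[:215]=0;g[255:]=0;g[:,:462]=0;g[:,500:]=0
r=cv2.minAreaRect(max(cv2.findContours(g,0,2)[0],key=cv2.contourArea));b=cv2.boxPoints(r);print("plate",r,[np.round(ray(f,p,.187),3).tolist() for p in b],ray(f,r[0],.187))
a=cv2.resize(im[185:320,265:345],None,fx=4.4,fy=4.4,interpolation=2)
s=d["scene"]["frame"];c=cv2.resize(s[150:250,290:380],None,fx=4.4,fy=4.4,interpolation=2)
o=np.zeros((600,760,3),np.uint8);o[:594,:352]=a;o[:440,356:752]=c;cv2.imwrite("pics/z.png",o)
E
```

```text
lid ((304.9400329589844, 253.58001708984375), (109.11302185058594, 51.65007400512695), 87.0643310546875) [[0.579, 0.177, 0.074], [0.594, 0.045, 0.074], [0.325, 0.015, 0.074], [0.311, 0.138, 0.074]]
plate ((475.57696533203125, 233.1154022216797), (23.194494247436523, 30.140439987182617), 82.87498474121094) [[0.523, -0.251, 0.187], [0.536, -0.318, 0.187], [0.484, -0.322, 0.187], [0.472, -0.256, 0.187]] [ 0.50355002 -0.28690714  0.187     ]
```

View pics/z.png

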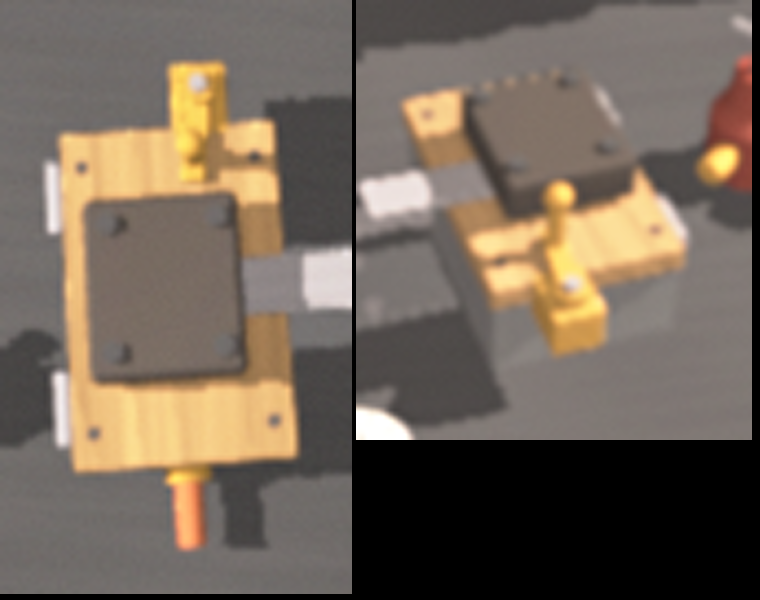

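The zoom shows the lid corners clearly, with the pivot screw at top (310,203.6) and scene (339,214.8). The stud ball is at top (309.5,217) and scene (336.4,194.3), so it lies over the lid.

```bash
python3 - <<'E'
from h import *
d=pickle.load(open("f0.pkl","rb"));f=d["top"];s=d["scene"]
C=np.array([ray(f,p,.074) for p in [(278.6,215.5),(327,212.5),(332.7,288.9),(282,291.8)]]);print(C.round(3))
print([np.linalg.norm(C[i]-C[(i+1)%4]).round(3) for i in range(4)])
ctr=C.mean(0)
x=(C[0]-C[3]+C[1]-C[2]);yaw=np.arctan2(x[1],x[0])
plate=ray(f,(477.5,233.5),.187)
v=ctr-plate;yaw2=np.arctan2(v[1],v[0])-np.pi/2
piv=[ray(f,(310,203.6),.086),ray(s,(339.1,214.8),.086)]
ball=[ray(f,(309.5,217),.119),ray(s,(336.4,194.3),.119)]
print("yaw",yaw,yaw2,"piv",piv,"ball",ball)
for w in(yaw,yaw2):
    R=np.array([[np.cos(w),-np.sin(w)],[np.sin(w),np.cos(w)]])
    # lid centre y ~ 230-62=168 ; plate y=-(240cos20)+11 sin20... 
    yp=-(.240*np.cos(np.radians(20))-.011*np.sin(np.radians(20)))
    print(w,"O from lid",ctr[:2]-R@[0,.168],"plate",plate[:2]-R@[0,yp],"piv",[p[:2]-R@[.117,.146] for p in piv],"balldir",[R.T@(b[:2]-p[:2]) for b,p in zip(ball,piv)])
E
```

```text
[[0.54  0.167 0.074]
 [0.555 0.045 0.074]
 [0.366 0.02  0.074]
 [0.352 0.142 0.074]]
[np.float64(0.124), np.float64(0.19), np.float64(0.123), np.float64(0.19)]
yaw 0.13344828317250315 0.12842392577148765 piv [array([0.57290433, 0.08915473, 0.086     ]), array([0.57512293, 0.09142673, 0.086     ])] ball [array([0.53134034, 0.08630356, 0.119     ]), array([0.5324588 , 0.09238033, 0.119     ])]
0.13344828317250315 O from lid [ 0.47563491 -0.07302135] plate [ 0.47344236 -0.07133334] piv [array([ 0.47637025, -0.07111433]), array([ 0.47858885, -0.06884233])] balldir [array([-0.0415738 ,  0.00270437]), array([-0.04215793,  0.00662169])]
0.12842392577148765 O from lid [ 0.47479804 -0.07313156] plate [ 0.47454705 -0.07118786] piv [array([ 0.47556622, -0.07062728]), array([ 0.47778483, -0.06835528])] balldir [array([-0.04158686,  0.00249546]), array([-0.04219066,  0.00640979])]
```

```bash
cat >> h.py <<'E'
from scipy.spatial.transform import Rotation as Ro
W=.131;O=np.array([.4755,-.0715])
RB=Ro.from_euler('z',W)
def box(x,y,z): return RB.apply([x/1e3,y/1e3,z/1e3])+np.r_[O,0]
def steps(s,pts,boxyaw=True):
    Rt=Ro.from_euler('xyz',s["tool_rot"]);Rg=Ro.from_euler('xyz',[np.pi,0,W+np.pi])
    print("rot deg",np.degrees((Rt.inv()*Rg).as_rotvec()).round(1),"box pos",(RB.inv().apply(np.array(s["position"])-np.r_[O,0])*1e3).round(1))
    for p in pts: print(p,(Rt.inv().apply(box(*p)-s["position"])*100).round(1))
E
python3 - <<'E'
from h import *
from workcell import bot
s=bot.observe();d=pickle.load(open("f0.pkl","rb"));f=d["top"]
for uv in [(130,303),(90,343),(70,255),(120,280)]: print(uv,ray(f,uv,.15).round(2))
print("regulator",ray(f,(238,270),.1).round(3))
steps(s,[(77,115,231),(77,116,150),(77,116,98)])
E
```

```text
(130, 303) [0.31 0.47 0.15]
(90, 343) [0.22 0.54 0.15]
(70, 255) [0.4  0.62 0.15]
(120, 280) [0.35 0.5  0.15]
regulator [0.396 0.249 0.1  ]
rot deg [ -0.1  -0.  -22.3] box pos [-224.7  710.9  230.8]
(77, 115, 231) [-50.5 -43.7   0. ]
(77, 116, 150) [-50.5 -43.6   8.1]
(77, 116, 98) [-50.5 -43.5  13.3]
```

Emit:
{"name": "servo_tool", "arguments": {"plan": [[0,0,0,-5,0,0,0],[0,0,0,-10,0,0,0],[0,-4,-3.5,-10,0,0,-5],[0,-7.5,-6.5,-10,0,0,-10],[0,-11.5,-10,-10,0,0,-15],[0,-15,-13,-10,0,0,-22.3],[0,-19,-16.4,-10,0,0,-22.3],[0,-22.7,-19.7,-10,0,0,-22.3],[0,-26.4,-22.9,-10,0,0,-22.3],[0,-30.2,-26.1,-10,0,0,-22.3]]}}

```text
clock: 1.1
position: [0.3854, 0.2732, 0.3314]
tool_rot: [3.141, 0.0, -3.011]
force: [0.6, 1.5, 0.4]
grip_width: 0.0
finger_force: 0.0
```

```bash
python3 - <<'E'
from h import *
from workcell import bot
s=bot.observe();print(s["position"],s["tool_rot"],s["grip_width"]);steps(s,[(77,108,231)])
E
```

```text
[0.38536225 0.27316113 0.33137671] [ 3.14140263e+00  7.80268090e-05 -3.01113982e+00] 2.6787449690021436e-05
rot deg [ 0.  0. -0.] box pos [-44.3 353.5 331.4]
(77, 108, 231) [-12.1 -24.5  10. ]
```

Emit:
{"name": "servo_tool", "arguments": {"plan": [[0,-2,-4,0,0,0,0],[0,-4,-8,0,0,0,0],[0,-6,-12,0,0,0,0],[0,-8,-16,0,0,0,0],[0,-10,-20.5,0,0,0,0],[0,-12.1,-24.5,3,0,0,0],[0,-12.1,-24.5,7,0,0,0],[0,-12.1,-24.5,11,0,0,0],[0,-12.1,-24.5,13,0,0,0],[0,-12.1,-24.5,13,0,0,0]]}}

```text
clock: 2.1
position: [0.535, 0.0476, 0.1987]
tool_rot: [-3.141, -0.005, -3.011]
force: [-1.2, 0.2, 2.0]
grip_width: -0.0001
finger_force: 0.0
```

```bash
python3 - <<'E'
from h import *
from workcell import bot
s=bot.observe();steps(s,[(77,108,98)])
f=bot.grab_frame("wrist");pickle.dump((s,f),open("w.pkl","wb"));T=f["T_tool_cam"];print(T.round(3),f["mtx"].round(1))
im=f["frame"].copy()
# overlay predicted model points
Rt=Ro.from_euler('xyz',s["tool_rot"])
for p,c in [((117,146,86),(255,0,0)),((75.2,150.2,119),(0,0,255)),((50,125,112),(0,255,0)),((50,211,112),(0,255,0)),((95,106,74),(255,255,0)),((0,0,100),(255,0,255))]:
    t=Rt.inv().apply(box(*p)-s["position"]);q=T[:3,:3].T@(t-T[:3,3])
    if q[2]>0:
        u=f["mtx"]@q;u=u[:2]/u[2];print(p,u.round());cv2.drawMarker(im,tuple(int(v) for v in u),c,0,10,1)
a=bot.grab_frame("scene")["frame"][130:290,220:430]
o=np.zeros((600,640,3),np.uint8);o[:400]=im;o[400:552,:200]=a[:152,:200];cv2.imwrite("pics/w1.png",o)
E
```

```text
rot deg [-0.  -0.3 -0. ] box pos [ 74.6 110.3 198.7]
(77, 108, 98) [-0.3 -0.2 10.1]
[[-0.    -0.958 -0.287  0.073]
 [ 1.    -0.     0.001  0.001]
 [-0.001 -0.287  0.958 -0.142]
 [ 0.     0.     0.     1.   ]] [[344.4   0.  316.9]
 [  0.  344.4 197.9]
 [  0.    0.    1. ]]
(117, 146, 86) [360. 245.]
(75.2, 150.2, 119) [375. 209.]
(50, 125, 112) [337. 170.]
(50, 211, 112) [464. 170.]
(95, 106, 74) [311. 214.]
(0, 0, 100) [151.  93.]
```

View pics/w1.png

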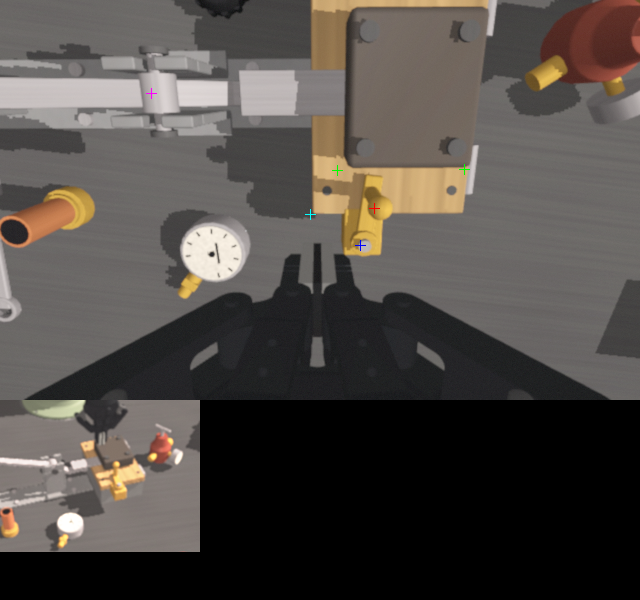

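The wrist view matches the model: pivot at (363,245), ball at (379,208), lid corner at (312,213). The fingertips at (317,255) sit clear in front of the stud. Now I'll go down and push.

Emit:
{"name": "servo_tool", "arguments": {"plan": [[0,0,0,3,0,0,0],[0,0,0,6,0,0,0],[0,0,0,9,0,0,0],[0,0,0,10.2,0,0,0],[0,0,0,10.2,0,0,0],[0,0,0.8,10.2,0,0,0],[0,0,1.6,10.2,0,0,0],[0,0,2.4,10.2,0,0,0],[0,0,2.4,10.2,0,0,0],[0,0,2.4,10.2,0,0,0]]}}

```text
clock: 3.2
position: [0.5335, 0.0721, 0.0996]
tool_rot: [3.142, 0.0, -3.01]
force: [-0.2, -0.1, -1.1]
grip_width: -0.0003
finger_force: 0.0
```

```bash
python3 - <<'E'
from h import *
from workcell import bot
s=bot.observe();steps(s,[(77,132,98),(84,152,98),(93,161,98)]);print(s["force"])
E
```

```text
rot deg [0. 0. 0.] box pos [ 76.3 134.8  99.6]
(77, 132, 98) [-0.1 -0.3  0.2]
(84, 152, 98) [-0.8  1.7  0.2]
(93, 161, 98) [-1.7  2.6  0.2]
[-0.19271041 -0.077946   -1.13112163]
```

Emit:
{"name": "servo_tool", "arguments": {"plan": [[0,-0.1,0.5,0,0,0,0],[0,-0.3,1.0,0,0,0,0],[0,-0.5,1.4,0,0,0,0],[0,-0.8,1.7,0,0,0,0],[0,-1.1,2.1,0,0,0,0],[0,-1.4,2.4,0,0,0,0],[0,-1.7,2.6,0,0,0,0],[0,-1.7,2.6,0,0,0,0]]}}

```text
clock: 4.0
position: [0.5474, 0.1002, 0.0993]
tool_rot: [3.141, 0.0, -3.011]
force: [0.2, 0.1, -0.1]
grip_width: 0.0003
finger_force: 0.0
```

```bash
python3 - <<'E'
from h import *
from workcell import bot
s=bot.observe();steps(s,[(72,160,98),(72,182,98),(98,186,98)]);print(s["force"])
f=bot.grab_frame("wrist");im=f["frame"]
a=bot.grab_frame("scene")["frame"][150:250,290:380]
o=np.zeros((400,800,3),np.uint8);o[:,:400]=im[:400,200:600];o[:,400:760]=cv2.resize(a,(360,400),interpolation=2);cv2.imwrite("pics/w2.png",o)
E
```

```text
rot deg [ 0.  0. -0.] box pos [ 93.7 160.8  99.3]
(72, 160, 98) [ 2.2 -0.1  0.1]
(72, 182, 98) [2.2 2.1 0.1]
(98, 186, 98) [-0.4  2.5  0.1]
[ 0.22663197  0.09400541 -0.14290738]
```

View pics/w2.png

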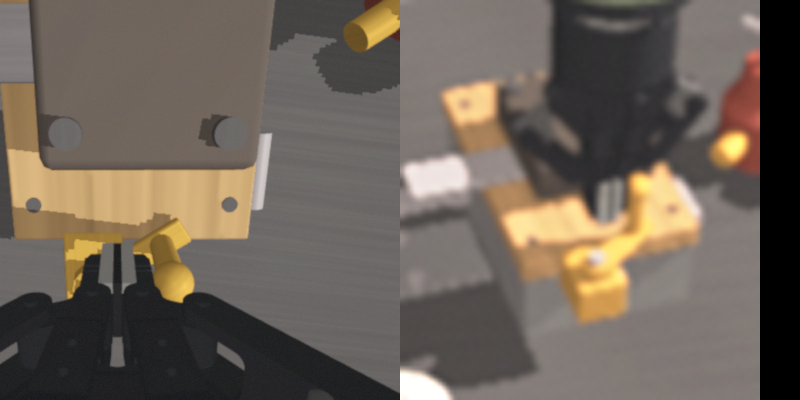

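The latch has turned to about 1 rad. The stud is now to the +y side of the fingers and the arm points diagonally. I'll go round to the stud's -x side and push toward +x.

Emit:
{"name": "servo_tool", "arguments": {"plan": [[0,0,-0.5,0,0,0,0],[0,1.2,-0.5,0,0,0,0],[0,2.4,-0.5,0,0,0,0],[0,2.4,-0.5,0,0,0,0],[0,2.4,0.5,0,0,0,0],[0,2.4,1.4,0,0,0,0],[0,2.4,2.2,0,0,0,0],[0,2.4,2.2,0,0,0,0]]}}

```text
clock: 4.9
position: [0.5202, 0.1202, 0.0992]
tool_rot: [3.141, -0.0, -3.009]
force: [0.2, 0.1, 0.5]
grip_width: 0.0003
finger_force: 0.0
```

```bash
python3 - <<'E'
from h import *
from workcell import bot
s=bot.observe();steps(s,[(98,186,98)]);print(s["force"])
E
```

```text
rot deg [ 0.  -0.   0.1] box pos [ 69.3 184.2  99.2]
(98, 186, 98) [-2.9  0.2  0.1]
[0.16799424 0.06838653 0.46125034]
```

Emit:
{"name": "servo_tool", "arguments": {"plan": [[0,-0.6,0,0,0,0,0],[0,-1.2,0.1,0,0,0,0],[0,-1.7,0.2,0,0,0,0],[0,-2.2,0.3,0,0,0,0],[0,-2.6,0.3,0,0,0,0],[0,-3.0,0.4,0,0,0,0],[0,-3.0,0.4,0,0,0,0],[0,-3.0,0.4,0,0,0,0]]}}

```text
clock: 5.7
position: [0.5497, 0.1261, 0.0993]
tool_rot: [-3.141, 0.0, -3.011]
force: [-0.1, -0.3, 0.0]
grip_width: 0.0001
finger_force: 0.0
```

```bash
python3 - <<'E'
from h import *
from workcell import bot
s=bot.observe();steps(s,[(98,186,98)]);print(s["force"])
f=bot.grab_frame("wrist");im=f["frame"]
a=bot.grab_frame("scene")["frame"][150:250,290:380]
o=np.zeros((400,800,3),np.uint8);o[:,:400]=im[:400,200:600];o[:,400:760]=cv2.resize(a,(360,400),interpolation=2);cv2.imwrite("pics/w3.png",o)
E
```

```text
rot deg [-0.  0. -0.] box pos [ 99.3 186.2  99.3]
(98, 186, 98) [ 0.1 -0.   0.1]
[-0.11352173 -0.28892972  0.01296044]
```

View pics/w3.png

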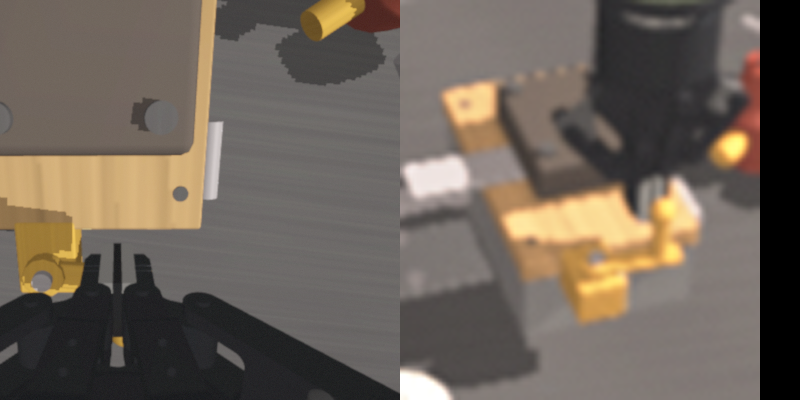

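The latch arm now points along +y, about 1.5 rad, parallel to the lid edge and off the lid. I'll back off, rise, and travel over to the plate.

Emit:
{"name": "servo_tool", "arguments": {"plan": [[0,0.5,0,0,0,0,0],[0,0.5,0,0,0,0,0],[0,0.5,0,-4,0,0,0],[0,0.5,0,-8.5,0,0,0],[0,0.5,0,-13,0,0,0],[0,0.5,0,-17,0,0,0],[0,2,-4,-17,0,0,0],[0,3,-8,-17,0,0,0],[0,4,-12,-17,0,0,0],[0,5,-16,-17,0,0,0]]}}

```text
clock: 6.8
position: [0.5201, -0.0403, 0.2696]
tool_rot: [3.141, 0.0, -3.011]
force: [0.8, -0.8, 0.2]
grip_width: -0.0001
finger_force: 0.0
```

Emit:
{"name": "servo_tool", "arguments": {"plan": [[0,1,-4,0,0,0,0],[0,2,-8,0,0,0,0],[0,3,-12,0,0,0,0],[0,4,-16,0,0,0,0],[0,4.5,-20,0,0,0,0],[0,4.9,-24,0,0,0,0],[0,4.9,-24.8,0,0,0,0],[0,4.9,-24.8,0,0,0,0]]}}

```text
clock: 7.6
position: [0.5038, -0.2923, 0.2691]
tool_rot: [-3.141, -0.001, -3.014]
force: [0.1, 0.6, -0.2]
grip_width: 0.0001
finger_force: 0.0
```

```bash
python3 - <<'E'
from h import *
from workcell import bot
s=bot.observe()
P=[]
for th in (20,15,10,5,0,-5,-10,-12):
    c,q=np.cos(np.radians(th)),np.sin(np.radians(th));P.append((0,round(-240*c+11*q,1),round(95+240*q+11*c+14.5*abs(q/c),1)))
steps(s,P);print(s["force"])
T=None;f=bot.grab_frame("wrist");T=f["T_tool_cam"];im=f["frame"].copy();Rt=Ro.from_euler('xyz',s["tool_rot"])
for p in [(0,-222,187),(0,0,100),(23,-196,178),(-23,-247,196)]:
    q=T[:3,:3].T@(Rt.inv().apply(box(*p)-s["position"])-T[:3,3])
    if q[2]>0:u=f["mtx"]@q;cv2.drawMarker(im,tuple(int(v) for v in u[:2]/u[2]),(0,0,255),0,10,1)
a=bot.grab_frame("top")["frame"][185:285,265:345]
o=np.zeros((400,800,3),np.uint8);o[:,:480]=im[:,80:560];o[:,480:]=cv2.resize(a,(320,400),interpolation=2);cv2.imwrite("pics/w4.png",o)
E
```

```text
rot deg [-0.  -0.  -0.2] box pos [  -0.7 -222.6  269.1]
(0, np.float64(-221.8), np.float64(192.7)) [-0.1  0.1  7.6]
(0, np.float64(-229.0), np.float64(171.6)) [-0.1 -0.6  9.7]
(0, np.float64(-234.4), np.float64(150.1)) [-0.1 -1.2 11.9]
(0, np.float64(-238.1), np.float64(128.1)) [-0.1 -1.5 14.1]
(0, np.float64(-240.0), np.float64(106.0)) [-0.1 -1.7 16.3]
(0, np.float64(-240.0), np.float64(86.3)) [-0.1 -1.7 18.3]
(0, np.float64(-238.3), np.float64(66.7)) [-0.1 -1.6 20.2]
(0, np.float64(-237.0), np.float64(58.9)) [-0.1 -1.4 21. ]
[ 0.07447759  0.58011351 -0.21896988]
```

View pics/w4.png

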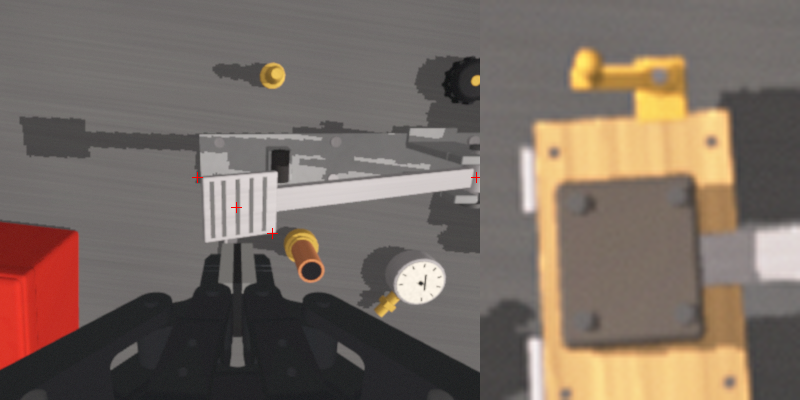

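The latch (top view, arm along +y at (620,68)) is well clear, and the plate centre is under the fingertips as predicted. Now I'll press along the arc.

Emit:
{"name": "servo_tool", "arguments": {"plan": [[0,-0.1,0.1,4,0,0,0],[0,-0.1,0.1,7,0,0,0],[0,-0.1,0,7.8,0,0,0],[0,-0.1,-0.3,8.7,0,0,0],[0,-0.1,-0.6,9.7,0,0,0],[0,-0.1,-0.9,10.8,0,0,0],[0,-0.1,-1.2,11.9,0,0,0],[0,-0.1,-1.35,13,0,0,0],[0,-0.1,-1.5,14.1,0,0,0],[0,-0.1,-1.5,14.1,0,0,0]]}}

```text
clock: 8.7
position: [0.5068, -0.3061, 0.1269]
tool_rot: [3.141, -0.001, -3.012]
force: [0.6, -1.7, 2.5]
grip_width: 0.0001
finger_force: 1.2
```

```bash
python3 - <<'E'
from h import *
from workcell import bot
s=bot.observe();steps(s,[(0,-240,106),(0,-240,86.3),(0,-238.3,66.7),(0,-237,58.9)]);print(s["force"])
E
```

```text
rot deg [ 0.  -0.1 -0.1] box pos [   0.3 -236.7  126.9]
(0, -240, 106) [ 0.  -0.3  2.1]
(0, -240, 86.3) [ 0.  -0.3  4.1]
(0, -238.3, 66.7) [ 0.  -0.2  6. ]
(0, -237, 58.9) [ 0.  -0.   6.8]
[ 0.57997472 -1.69293729  2.49494371]
```

Emit:
{"name": "servo_tool", "arguments": {"plan": [[0,0,-0.1,1,0,0,0],[0,0,-0.2,2,0,0,0],[0,0,-0.2,3,0,0,0],[0,0,-0.2,4,0,0,0],[0,0,-0.1,5,0,0,0],[0,0,0,6,0,0,0],[0,0,0,6.5,0,0,0],[0,0,0,6.9,0,0,0],[0,0,0,6.9,0,0,0],[0,0,0,6.9,0,0,0]]}}

```text
clock: 9.7
position: [0.5072, -0.3056, 0.0593]
tool_rot: [3.141, -0.0, -3.011]
force: [0.4, -0.6, 0.8]
grip_width: 0.0002
finger_force: 0.0
```

```bash
python3 - <<'E'
from h import *
from workcell import bot
s=bot.observe();steps(s,[(0,-237,58.9)]);print(s["force"])
a=bot.grab_frame("scene")["frame"][140:260,150:390];cv2.imwrite("pics/w5.png",cv2.resize(a,None,fx=3,fy=3,interpolation=2))
E
```

```text
rot deg [ 0. -0. -0.] box pos [   0.9 -236.3   59.3]
(0, -237, 58.9) [ 0.1 -0.1  0. ]
[ 0.42206107 -0.58572387  0.75742548]
```

View pics/w5.png

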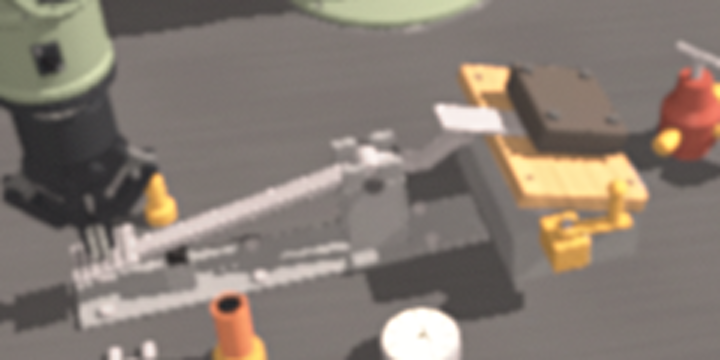

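The lid is up, the latch is clear and the lever is nearly on the stop. I'll press a little further for a firm hold.

Emit:
{"name": "servo_tool", "arguments": {"plan": [[0,0,0,0.1,0,0,0],[0,0,0,0.2,0,0,0],[0,0,0,0.3,0,0,0],[0,0,0,0.3,0,0,0],[0,0,0,0.3,0,0,0]]}}

```text
clock: 10.25
position: [0.5074, -0.3057, 0.0565]
tool_rot: [3.141, 0.0, -3.011]
force: [-1.5, 2.3, 6.2]
grip_width: -0.0002
finger_force: 2.6
```

Emit:
{"name": "servo_tool", "arguments": {"plan": [[0,0,0,0.1,0,0,0],[0,0,0,0.2,0,0,0],[0,0,0,0.2,0,0,0],[0,0,0,0.2,0,0,0],[0,0,0,0.2,0,0,0]]}}

```text
clock: 10.75
position: [0.5076, -0.3057, 0.0556]
tool_rot: [3.141, 0.001, -3.011]
force: [-5.9, 8.7, 29.4]
grip_width: -0.0
finger_force: 13.5
```

Emit:
{"name": "servo_tool", "arguments": {"plan": [[0,0,0,0,0,0,0],[0,0,0,0,0,0,0],[0,0,0,0,0,0,0],[0,0,0,0,0,0,0],[0,0,0,0,0,0,0]]}}

```text
clock: 11.25
position: [0.5076, -0.3057, 0.0556]
tool_rot: [3.141, 0.001, -3.011]
force: [-6.5, 7.2, 30.0]
grip_width: 0.0
finger_force: 13.5
```

The lever is firmly on its stop. I'll ease off 1 mm and check before handing in.

Emit:
{"name": "servo_tool", "arguments": {"plan": [[0,0,0,-0.1,0,0,0],[0,0,0,-0.1,0,0,0],[0,0,0,-0.1,0,0,0],[0,0,0,-0.1,0,0,0],[0,0,0,-0.1,0,0,0],[0,0,0,-0.1,0,0,0]]}}

```text
clock: 11.85
position: [0.5076, -0.3057, 0.056]
tool_rot: [3.141, 0.001, -3.011]
force: [-2.6, 3.5, 16.6]
grip_width: -0.0001
finger_force: 7.5
```

```bash
python3 -c "
from workcell import bot
print(bot.observe()['force']);print(bot.job_done())"
```

```text
[-2.55178998  3.52655492 16.64677159]
the job is handed in; nothing more can be done
None
```

I handed the job in at about 12 s: the latch is swung to about 1.5 rad, and the fingers hold the lever on its stop with about 17 N. The last picture showed the lid up and the latch clear; the hand-in returned no verdict.

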